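# Take the slotted filter panel out of its box

## Task

One of the two small white filter boxes holds a slotted filter panel, the other a plain cover. Turn the little swing tab that holds the slotted panel aside (either way), then lift that panel out and lay it flat, grip up, in the steel tray; set it down rather than dropping it. Leave the plain cover in its box.

Things in the scene. Friction and masses are not known exactly. Their poses are not given: they have to be found in the camera images.
- filter_panel: slotted aluminium panel, 84 x 66 x 6 mm (x, y, z), about 80 g, with an upright fin grip across its middle: 10 mm thick along x, 44 mm long along y, top 34 mm above the origin. Origin: centre of its underside, z up. It lies loose (2 mm play all round), flush in a 6 mm deep recess in its box's top, its underside 24 mm above the bench
- filter_box: fixed white box of the slotted panel, 132 x 90 x 30 mm (x, y, z). Origin: centre of its underside. The panel's centre is at x = +12 mm, its axes parallel to the box's; the swing tab's pivot is on the wider rim at x = -50 mm, y = 0
- filter_tab (a joint): steel swing tab on that box, rad; vertical hinge. 0: points along the box's +x over the panel's edge; positive counter-clockwise from above; stops at -1.9, 1.9; starts within 0.25 of 0; clear of the panel beyond 1.15 either way; light friction (1 N), stays put. Tab 14 mm wide, top 36 mm above the bench; thumb post on it 28 mm from the pivot, 12 mm across, top 62 mm above the bench
- plain_panel: the plain unslotted aluminium cover, otherwise of the same size and with the same grip, in a second box of the same make with its own tab; to be left where it is. Origin: centre of its underside
- drip_tray: fixed shallow open steel tray, 150 x 130 mm (x, y), 16 mm high, walls and floor 3 mm thick. Origin: centre of its underside

How it is judged:
By the outcome, as a careful person would: the job done as asked, in the order asked, and still so for the second after the job is handed in, with the robot touching nothing.
It also fails if it takes over 58 s, if anything falls off the work surface, if the arm or the gripper's body presses on something with over 40 N, if the wrist force passes 120 N, or if a joint passes its speed limit or range.

## Robot

A 6-joint arm with a two-finger parallel gripper is mounted at the origin on a cart in front of the work surface, level with it; the furniture and walls round the work are solid. World frame = base frame: x ahead of the robot, y to its left, z up, the work surface at z = 0. Lengths are in m, angles in rad, forces in N, time in s.
With the tool pointing down it reaches from about 0.35 to 0.975 m from the base axis. Payload 4.9 kg.
Tool frame: the origin (TCP) lies at the very end of the fingers, on their centre line; the grasp point (between the pads) lies ctrl.grip_point_offset behind it (ctrl.grip_point_offset is the distance from the TCP to the grasp point, in m); z points along the fingers, y is the direction in which the jaws open and shut (so a half turn about z gives the same grasp; the last joint's range is limited). The gripper opens to 85 mm and grips with 20 to 120 N. Pads are 22 mm wide; open, the fingers measure 114 mm over their backs; the gripper's body (76 mm by 85 mm) begins 54 mm behind the grasp point. The pads swing forward as they close: fully open they stand 13 mm farther back than shut.
Start: joints at [1.002, 0.053, 1.613, -0, 1.476, -0.119], TCP at [0.272, 0.563, 0.231] pointing down, gripper open.
Joint ranges: [-3.01, 3.01], [-1.01, 2.22], [0.06, 2.58], [-1.02, 4.17], [0.09, 2.62], [-3.14, 3.14]. Speed limits (rad/s): [2.57, 2.57, 3.14, 3.14, 3.14, 3.14].

## Interface

Orientations are given as a rotation vector (axis times angle).
In Python, from station import ctrl gives the robot as it stands. The module is installed in compiled form; this text tells all that it offers.
- The arm moves only by the shell command python3 -m creep 'ROWS' [FORCE]. ROWS is JSON, a list of rows, each a list of 5 numbers: the closure in counts, from 0 (fully open) to 255 (shut), then the shift along the tool's x, y, z in mm, then the turn about the tool's z in rad. A call has 1 to 12 rows; each row is the pose to reach, as a shift and turn from the pose commanded when the call began, along the tool's axes at that moment; what a row does not reach only later rows make up. A row lasts 1/12 s, in which the tool goes at most 41.7 mm and 7.16 degrees, less where a joint would pass 70% of its speed; a pose out of reach is approached as far as the arm can. A call with a gripper value outside its range is refused whole. The fingers move at their own pace and stop on an object; FORCE is the grip in N (left out, the last holds). Time passes only in rows, so rows that repeat a pose let the fingers close. It gives the time, the measured TCP pose, the force and the opening at its end, in the units of the state.
- ctrl.get_obs(): the state, without advancing time (a new reading comes with each control period).
- ctrl.get_image(name): name is "side" or "top"; returns the picture (384x512x3 uint8, red, green, blue); there is no depth.
- ctrl.calibration(name): a dict with "fx", "fy", "cx", "cy" (pixels), "R" (3x3) and "t" (3): a world point X has camera coordinates R X + t. Camera axes: x right, y down, z forward; pixel columns grow to the right and rows downward; lengths in m; the calibration is good to about 2 mm. A picture is of the moment at which its call begins. calibration takes no time and is no camera call.
- ctrl.finish_job(): hands the job in, once; it reports no verdict.
Trained networks look in the newest picture that a camera, given by its name, has taken for a name from the list of things; names that differ only in an ending like _2 or _b are one class to them, and where a whole thing is asked for, a point or a joint stands for the part that bears it (a point fixed in the world has none). Each returns a list of dicts, best first, with "conf" (0 to 1); they miss things now and then, are a little off and sometimes report something else, mostly with a low value. They report only what shows in the picture. A call takes as long as a camera call.
- ctrl.boxes_of(camera, label): "rect" ([left, top, width, height] in pixels, round what is visible of it).
- ctrl.outline_of(camera, label): "mask" (384x512 bool, what is visible of it) and "rect" ([left, top, width, height] in pixels, round what is visible of it).
The state is a dict: "t": time; "q": joint angles; "dq": joint speeds; "effort": joint torques, N m; "tool_pos": TCP position; "tool_rot": TCP orientation; "contact_force": force on the tool from outside, world axes, zero at the start; "wrist_torque": the same for the moment, N m; "opening": finger opening in m.
Only numpy, scipy, OpenCV 4.12 (cv2) and the standard library are available. Lean on these libraries where they do the work, as an engineer would, in place of code of your own. Each camera call takes 0.05 s, during which the arm holds its last target. There are 200 camera calls.

## Working session

There is one attempt and no reset: what is moved stays moved. The work goes in short steps, Python scripts to look and compute and a shell command to move; the robot and the scene stay as the last step left them, time stands still between calls to the robot, and variables do not carry over. Pictures are saved under pics/ and viewed, about 8 in all and at most 12, crops included, and the job is handed in when it is done.

```bash
mkdir -p pics; cat > h.py <<'E'
import numpy as np, cv2
from station import ctrl
from scipy.spatial.transform import Rotation as Ro
def px2w(cam,u,v,z):
    c=ctrl.calibration(cam);R=np.array(c["R"]);t=np.array(c["t"])
    d=R.T@np.array([(u-c["cx"])/c["fx"],(v-c["cy"])/c["fy"],1]);o=-R.T@t
    return o+d*(z-o[2])/d[2]
def w2px(cam,X):
    c=ctrl.calibration(cam);p=np.array(c["R"])@np.array(X)+np.array(c["t"])
    return np.array([c["fx"]*p[0]/p[2]+c["cx"],c["fy"]*p[1]/p[2]+c["cy"]])
def snap(cam,name):
    im=ctrl.get_image(cam);cv2.imwrite("pics/"+name,im[:,:,::-1]);return im
def totool(dw):
    return Ro.from_rotvec(ctrl.get_obs()["tool_rot"]).inv().apply(dw)*1000
E
python3 - <<'E'
from h import *
a=snap("top","a.png");b=snap("side","b.png")
cv2.imwrite("pics/ab.png",cv2.resize(np.vstack([a,b]),None,fx=.78,fy=.78)[:,:,::-1])
o=ctrl.get_obs();print(o["t"],o["tool_pos"],Ro.from_rotvec(o["tool_rot"]).as_matrix().round(3),ctrl.grip_point_offset)
for cam in("top","side"):
    c=ctrl.calibration(cam);print(cam,-np.array(c["R"]).T@np.array(c["t"]),c["fx"])
    for l in("filter_panel","filter_box","filter_tab","plain_panel","drip_tray"):
        for d in ctrl.outline_of(cam,l)[:3]:
            m=d["mask"].astype(np.uint8);r=cv2.minAreaRect(cv2.findNonZero(m));
            print(cam,l,round(d["conf"],2),d["rect"],np.round(r[0],1),np.round(r[1],1),round(r[2],1))
E
```

```text
0.1 [0.27141785 0.56235907 0.23017385] [[-0.901  0.435 -0.001]
 [ 0.435  0.901 -0.002]
 [ 0.    -0.002 -1.   ]] 0.0187
top [ 0.39852582 -0.19194554  0.8984316 ] 352.03645084088896
top filter_panel 0.87 [235.7, 148.8, 33.2, 34.6] [250.2 166.6] [26.2 32.5] 13.0
top filter_box 0.62 [226.2, 139.2, 46.5, 62.7] [249.3 169.5] [35.7 58.1] 12.3
top drip_tray 0.81 [142.2, 179.3, 60.7, 73.2] [169.7 212.7] [60.5 54. ] 78.4
side [0.50009412 0.4494609  0.62248274] 374.8142598794082
side filter_panel 0.78 [214.0, 199.4, 40.6, 27.0] [235.2 212.8] [35.2 26. ] 20.0
side filter_box 0.94 [207.1, 197.1, 61.9, 41.9] [238.3 217.9] [63.2 33.9] 12.3
side filter_tab 0.65 [249.9, 207.1, 16.8, 10.4] [252.8 213.1] [19.8  9.8] 47.5
side plain_panel 0.61 [256.3, 157.4, 29.7, 22.3] [270.1 166.4] [29.5 19.3] 5.7
side drip_tray 0.98 [244.2, 263.5, 80.9, 51.2] [282.  289.7] [48.8 80.2] 83.7
```

View pics/ab.png

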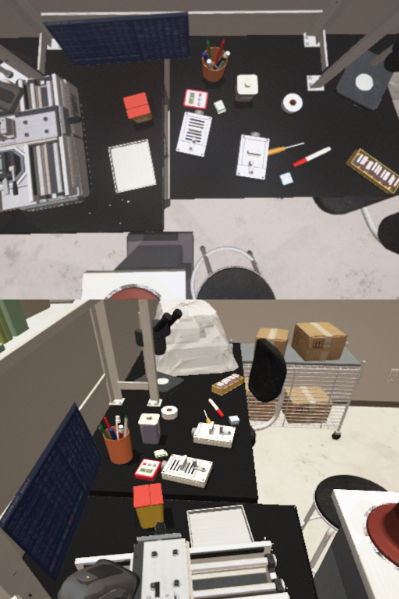

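The top view shows the slotted box near full-resolution pixel (249,169), the plain one near (324,200) and the tray near (170,212). I'll view an enlargement.

```bash
python3 - <<'E'
from h import *
a=cv2.imread("pics/a.png");b=cv2.imread("pics/b.png")
c1=cv2.resize(a[130:260,130:370],(800,433),interpolation=cv2.INTER_CUBIC)
cv2.imwrite("pics/c1.png",c1)
cv2.imwrite("pics/c2.png",cv2.resize(b[140:330,170:330],None,fx=3.15,fy=3.15,interpolation=cv2.INTER_CUBIC))
print(np.array(ctrl.calibration("top")["R"]).round(2),np.array(ctrl.calibration("side")["R"]).round(2))
for n,u,v,z in(("panel",250.2,166.6,.03),("box",249.3,169.5,.03),("tray",169.7,212.7,.016),("plain",324,200,.03),("redbox",175,137,.05),("line",214,200,0)):print(n,px2w("top",u,v,z).round(4))
for n,u,v,z in(("panel",235.2,212.8,.03),("box",238.3,217.9,.03),("tray",282,289.7,.016),("plain",270.1,166.4,.03)):print(n,px2w("side",u,v,z).round(4))
E
```

```text
[[-0.01 -1.    0.01]
 [-0.99  0.01 -0.14]
 [ 0.14 -0.01 -0.99]] [[-1.   -0.06  0.  ]
 [-0.04  0.65 -0.76]
 [ 0.04 -0.76 -0.65]]
panel [ 0.5883 -0.1952  0.03  ]
box [ 0.5808 -0.1928  0.03  ]
tray [0.476  0.0082 0.016 ]
plain [ 0.501  -0.3775  0.03  ]
redbox [ 0.6616 -0.009   0.05  ]
line [ 0.5085 -0.1011  0.    ]
panel [ 0.5908 -0.1993  0.03  ]
box [ 0.5818 -0.1822  0.03  ]
tray [0.4781 0.0022 0.016 ]
plain [ 0.5155 -0.3931  0.03  ]
```

View pics/c1.png

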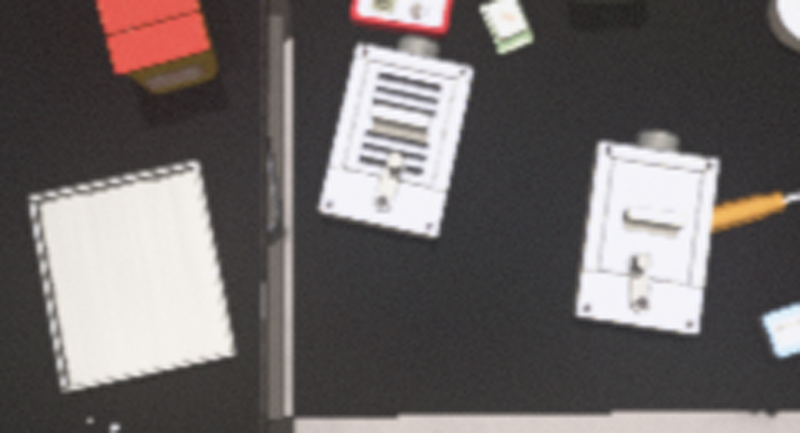

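View pics/c2.png

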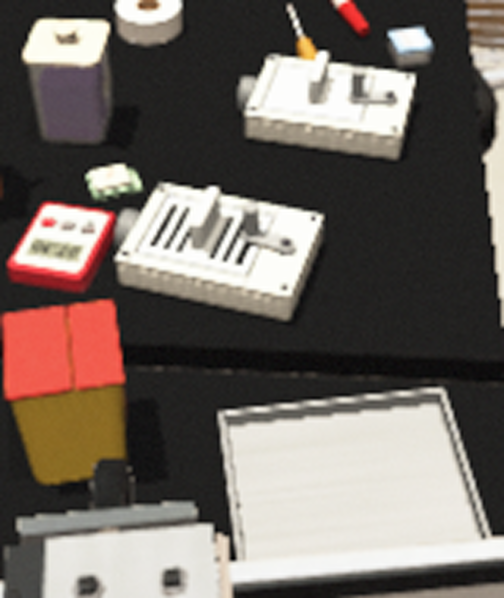

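Slotted box: in c1 its corners are at (365,43), (472,68), (440,237) and (320,212), with the tab post near (397,158). Its tab is on the robot side. The tray and the plain box (right) are clear. Next I fit the poses from both views.

```bash
python3 - <<'E'
from h import *
from scipy.optimize import least_squares
T=lambda u,v:("top",130+u/3.333,130+v/3.333)
S=lambda u,v:("side",170+u/3.15,140+v/3.15)
def fit(obs,x0):
    def f(p):
        c,s=np.cos(p[2]),np.sin(p[2]);r=[]
        for (cam,u,v),(x,y,z) in obs: r+=list(w2px(cam,[p[0]+c*x-s*y,p[1]+s*x+c*y,z])-[u,v])
        return r
    s=least_squares(f,x0,loss="soft_l1");print("fit",s.x.round(4),np.round(f(s.x),1));return s.x
a,b,h=.066,.045,.03
p=fit([(T(365,43),(a,b,h)),(T(472,68),(a,-b,h)),(T(440,235),(-a,-b,h)),(T(320,210),(-a,b,h)),
 (S(165,183),(a,-b,h)),(S(325,215),(-a,-b,h)),(S(117,252),(a,b,h)),(T(400,117),(.012,0,.058)),(S(207,200),(.012,0,.058))],[.58,-.19,-.2])
a,b,h=.075,.065,.016
t=fit([(T(30,195),(a,b,h)),(T(198,162),(a,-b,h)),(T(235,355),(-a,-b,h)),(T(65,390),(-a,b,h)),(S(220,410),(a,-b,h)),(S(443,388),(-a,-b,h))],[.47,0,.18])
def tri(o,x0):
    s=least_squares(lambda X:np.concatenate([w2px(c,X)-[u,v] for c,u,v in o]),x0);return s.x,np.abs(s.fun).max()
print("post",tri([T(396,158),S(252,213)],[.55,-.19,.06]))
print("fin",tri([T(400,117),S(207,200)],[.55,-.19,.06]))
c,s=np.cos(p[2]),np.sin(p[2]);R=np.array([[c,-s],[s,c]])
X=tri([T(396,158),S(252,213)],[.55,-.19,.06])[0]
pv=p[:2]+R@[-.05,0];l=R.T@(X[:2]-pv);print("pivot",pv,"post local",l,"ang",np.arctan2(l[1],l[0]))
# machine height: right edge
for z in(.05,.1,.15,.2,.3):print(z,"top edge col113",px2w("top",113,180,z)[:2].round(3),"side",px2w("side",206,302,z)[:2].round(3))
E
```

```text
fit [ 0.576  -0.1941 -0.2429] [-1.  -0.3  1.4  0.1 -0.6  0.3  0.2 -0.3 -0.4 -0.7  0.4 -0.2  0.4  1.4
  0.9 -0.7  0.3  1. ]
fit [0.4779 0.0086 0.1981] [-0.  -0.1  0.1 -0.8  0.2 -0.6 -0.5  0.   0.3  0.3  0.9 -0.5]
post (array([ 0.55543326, -0.19129499,  0.0553218 ]), np.float64(0.19931643902205565))
fin (array([ 0.58652289, -0.19474597,  0.06254195]), np.float64(0.6664554205385969))
pivot [ 0.52748596 -0.18204513] post local [ 0.02935167 -0.00225642] ang -0.07672435163547318
0.05 top edge col113 [0.555 0.14 ] side [0.615 0.062]
0.1 top edge col113 [0.546 0.121] side [0.605 0.096]
0.15 top edge col113 [0.536 0.101] side [0.595 0.13 ]
0.2 top edge col113 [0.527 0.082] side [0.585 0.164]
0.3 top edge col113 [0.509 0.042] side [0.565 0.231]
```

```bash
python3 -m creep '[[0,0,0,-170,0],[0,0,0,-170,0],[0,0,0,-170,0],[0,0,0,-170,0],[0,0,0,-170,0],[0,0,0,-170,0],[0,-290,-278,-170,-0.13],[0,-290,-278,-170,-0.13],[0,-290,-278,-170,-0.13],[0,-290,-278,-170,-0.13],[0,-290,-278,-170,-0.13],[0,-290,-278,-170,-0.13]]' 40
```

```text
t: 1.6
tool_pos: [0.3588, 0.3265, 0.3987]
tool_rot: [-0.499, -3.099, 0.004]
contact_force: [0.8, 0.2, 0.9]
opening: 0.0855
```

```bash
python3 - <<'E'
from h import *
o=ctrl.get_obs();print(totool(np.array([.5547,-.1908,.15])-o["tool_pos"]),Ro.from_rotvec(o["tool_rot"]).as_matrix().round(3),o["q"])
E
```

```text
[-348.85000862 -429.0798989   249.2093937 ] [[-0.95   0.314 -0.003]
 [ 0.314  0.95  -0.002]
 [ 0.002 -0.003 -1.   ]] [ 5.84940481e-01 -3.24478391e-01  1.68114891e+00 -1.06977188e-04
  1.78834401e+00 -6.66804646e-01]
```

```bash
python3 -m creep '[[160,-349,-429,0,0],[160,-349,-429,0,0],[160,-349,-429,0,0],[160,-349,-429,0,0],[160,-349,-429,0,0],[160,-349,-429,0,0],[160,-349,-429,0,0],[160,-349,-429,0,0],[160,-349,-429,0,0],[160,-349,-429,0,0],[160,-349,-429,0,0],[160,-349,-429,0,0]]' && python3 -m creep '[[160,-40,-50,0,0],[160,-40,-50,0,0],[160,-40,-50,250,0],[160,-40,-50,250,0],[160,-40,-50,250,0],[160,-40,-50,250,0],[160,-40,-50,250,0],[160,-40,-50,250,0],[160,-40,-50,250,0]]'
python3 - <<'E'
from h import *
o=ctrl.get_obs();print(totool(np.array([.5547,-.1908,.15])-o["tool_pos"]),Ro.from_rotvec(o["tool_rot"]).as_matrix().round(3),o["q"])
E
```

```text
t: 2.6
tool_pos: [0.5364, -0.1409, 0.3988]
tool_rot: [-0.501, -3.098, -0.001]
contact_force: [0.0, -0.1, 0.0]
opening: 0.0318
t: 3.35
tool_pos: [0.5514, -0.1952, 0.1381]
tool_rot: [-0.497, -3.081, -0.01]
contact_force: [-1.4, 0.4, -2.0]
opening: 0.0317
[ -1.48131583   5.24015675 -11.95413723] [[-0.949  0.315 -0.02 ]
 [ 0.314  0.949  0.01 ]
 [ 0.022  0.003 -1.   ]] [-4.67399508e-01  4.76643790e-02  1.77807789e+00 -2.77010611e-05
  1.33786775e+00 -1.71826235e+00]
```

```bash
python3 -m creep '[[160,0,0,0,0],[160,0,0,0,0],[160,0,0,0,0]]'
python3 - <<'E'
from h import *
a=snap("top","d.png");b=snap("side","e.png")
f=lambda im,x,y,w,h,s:cv2.resize(im[y:y+h,x:x+w],None,fx=s,fy=s,interpolation=cv2.INTER_CUBIC)
A=f(a,205,120,110,110,4);B=f(b,190,120,90,110,4)
cv2.imwrite("pics/de.png",np.hstack([A,B])[:,:,::-1])
o=ctrl.get_obs();print(o["tool_pos"],totool(np.array([.5547,-.1908,.15])-o["tool_pos"]),w2px("side",o["tool_pos"]))
E
```

```text
t: 3.6
tool_pos: [0.5609, -0.1998, 0.1552]
tool_rot: [0.499, 3.096, -0.003]
contact_force: [-0.0, 0.3, 0.6]
opening: 0.032
[ 0.56081142 -0.19981487  0.15516168] [8.66641052 6.64145454 5.10338794] [247.06930874 169.70835706]
```

View pics/de.png

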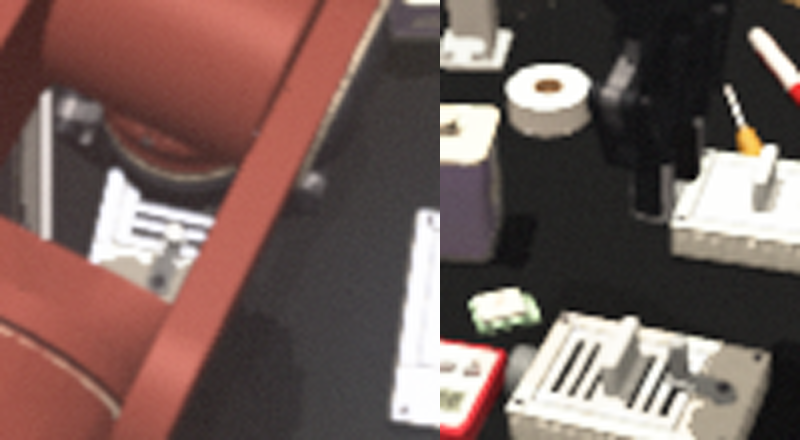

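The fingers hang above the tab. In the side view the fingertips are at about (242,174) and the projected TCP is (247,170). I correct 9/7 mm sideways and descend to straddle the post.

```bash
python3 -m creep '[[160,9,7,0,0],[160,9,7,0,0],[160,9,7,20,0],[160,9,7,45,0],[160,9,7,65,0],[160,9,7,80,0],[160,9,7,80,0],[160,9,7,80,0]]'
python3 - <<'E'
from h import *
o=ctrl.get_obs();print(totool(np.array([.5547,-.1908,.044])-o["tool_pos"]))
b=snap("side","f.png")
cv2.imwrite("pics/f2.png",cv2.resize(b[160:260,190:290],None,fx=5,fy=5,interpolation=cv2.INTER_CUBIC)[:,:,::-1])
E
```

```text
t: 4.37
tool_pos: [0.552, -0.1889, 0.0709]
tool_rot: [-0.5, -3.1, -0.001]
contact_force: [0.3, -0.7, 0.1]
opening: 0.0321
[-3.19922459 -0.93467494 26.93408123]
```

View pics/f2.png

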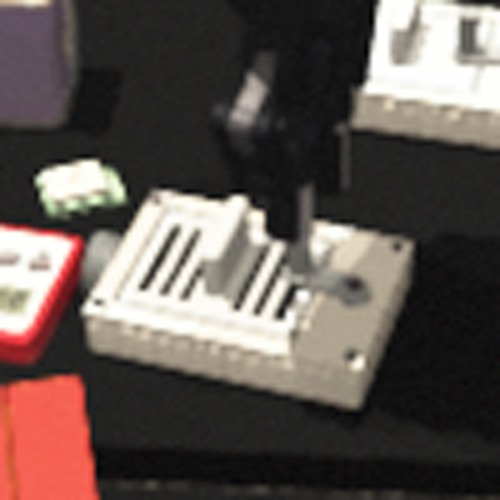

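In f2 the finger ends are right above the post at about (295,255), clear of the fin at (235,245). I descend the rest.

```bash
python3 -m creep '[[160,-3,-1,8,0],[160,-3,-1,18,0],[160,-3,-1,26,0],[160,-3,-1,26,0],[160,-3,-1,26,0],[175,-3,-1,26,0],[190,-3,-1,26,0],[190,-3,-1,26,0]]'
python3 - <<'E'
from h import *
o=ctrl.get_obs();print(o["opening"],o["contact_force"],totool(np.array([.5547,-.1908,.044])-o["tool_pos"]))
# arc rows for tab from a0=-.077 to -1.5, tool turning along
p=np.array([.576,-.1941]);y=-.2429;r=.028
R=np.array([[np.cos(y),-np.sin(y)],[np.sin(y),np.cos(y)]]);pv=p+R@[-.05,0]
for a in np.linspace(-.077,-1.55,14):
    q=pv+R@[r*np.cos(a),r*np.sin(a)];d=totool(np.array([*q,.044])-o["tool_pos"]);print(round(a,2),d.round(1),round(-(a+.077),3))
E
```

```text
t: 5.08
tool_pos: [0.5554, -0.1914, 0.0458]
tool_rot: [0.5, 3.101, -0.0]
contact_force: [-0.7, 0.4, 1.0]
opening: 0.0218
0.021792934859557394 [-0.73818007  0.42624279  1.01286529] [0.88983201 0.38403179 1.81858185]
-0.08 [1.5 0.1 1.8] -0.0
-0.19 [ 1.7 -3.1  1.8] 0.113
-0.3 [ 2.2 -6.2  1.8] 0.227
-0.42 [ 3.1 -9.2  1.8] 0.34
-0.53 [  4.3 -12.2   1.8] 0.453
-0.64 [  5.9 -14.9   1.8] 0.567
-0.76 [  7.7 -17.5   1.8] 0.68
-0.87 [  9.8 -19.8   1.8] 0.793
-0.98 [ 12.2 -21.9   1.8] 0.906
-1.1 [ 14.8 -23.8   1.8] 1.02
-1.21 [ 17.6 -25.3   1.8] 1.133
-1.32 [ 20.6 -26.4   1.8] 1.246
-1.44 [ 23.6 -27.3   1.8] 1.36
-1.55 [ 26.8 -27.8   1.8] 1.473
```

```bash
python3 -m creep '[[200,2,-3,0,0.113],[200,2,-6,0,0.227],[200,3,-9,0,0.34],[200,4,-12,0,0.453],[200,6,-15,0,0.567],[200,8,-18,0,0.68],[200,10,-20,0,0.793],[200,12,-22,0,0.906],[200,15,-24,0,1.02],[200,18,-25,0,1.133],[200,21,-27,0,1.246],[200,24,-28,0,1.36]]'
python3 - <<'E'
from h import *
o=ctrl.get_obs();print(o["q"])
p=np.array([.576,-.1941]);y=-.2429;r=.028
R=np.array([[np.cos(y),-np.sin(y)],[np.sin(y),np.cos(y)]]);pv=p+R@[-.05,0]
for a in (-1.55,-1.65):
    q=pv+R@[r*np.cos(a),r*np.sin(a)];print(totool(np.array([*q,.045])-o["tool_pos"]).round(1))
E
```

```text
t: 6.08
tool_pos: [0.5239, -0.2104, 0.0459]
tool_rot: [2.344, 2.09, 0.002]
contact_force: [1.9, 0.7, -0.2]
opening: 0.0182
[-5.13981123e-01  9.85993718e-02  1.89386646e+00  6.84322610e-04
  1.14769268e+00 -3.99561285e-01]
[ 0.7 -2.7  0.9]
[ 1.1 -5.5  0.9]
```

```bash
python3 -m creep '[[200,1,-4,0,0.11],[200,1,-4,0,0.11],[200,1,-4,0,0.11],[170,1,-3,0,0.11],[170,1,-3,0,0.11],[170,1,-3,-20,0.11],[170,1,-3,-60,0.11],[170,1,-3,-100,0.11],[170,1,-3,-100,0.11],[170,1,-3,-100,0.11]]'
python3 - <<'E'
from h import *
b=snap("side","g.png")
cv2.imwrite("pics/g2.png",cv2.resize(b[160:260,190:290],None,fx=5,fy=5,interpolation=cv2.INTER_CUBIC)[:,:,::-1])
o=ctrl.get_obs();y=-.2429
q=np.array([.576,-.1941])+.012*np.array([np.cos(y),np.sin(y)])
print(q,totool(np.array([*q,.034])-o["tool_pos"]).round(1))
M=Ro.from_rotvec(o["tool_rot"]).as_matrix();print("jaw yaw",np.arctan2(M[1,1],M[0,1]))
E
```

```text
t: 6.92
tool_pos: [0.5229, -0.2102, 0.1493]
tool_rot: [2.444, 1.962, 0.004]
contact_force: [-0.5, -0.4, -0.7]
opening: 0.0285
[ 0.58764773 -0.19698622] [ 26.5  61.8 112.7]
jaw yaw -0.21815394703669613
```

View pics/g2.png

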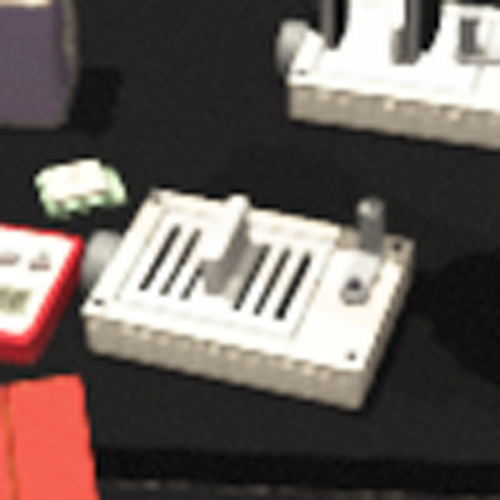

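The tab is swung aside: its post is at (370,225), pivot at (350,290), well off the panel. I move over the fin.

```bash
python3 -m creep '[[125,27,62,0,0.025],[125,27,62,0,0.025],[125,27,62,0,0.025],[125,27,62,20,0.025],[125,27,62,45,0.025],[125,27,62,68,0.025],[125,27,62,68,0.025],[125,27,62,68,0.025],[125,27,62,68,0.025]]'
python3 - <<'E'
from h import *
b=snap("side","i.png")
cv2.imwrite("pics/i2.png",cv2.resize(b[160:260,190:290],None,fx=5,fy=5,interpolation=cv2.INTER_CUBIC)[:,:,::-1])
o=ctrl.get_obs()
print(totool(np.array([.5876,-.1965,.036])-o["tool_pos"]).round(1))
E
```

```text
t: 7.72
tool_pos: [0.5869, -0.1962, 0.0775]
tool_rot: [-2.475, -1.935, 0.0]
contact_force: [-0.2, 0.0, 0.2]
opening: 0.0436
[ 0.1 -0.1 42.6]
```

View pics/i2.png

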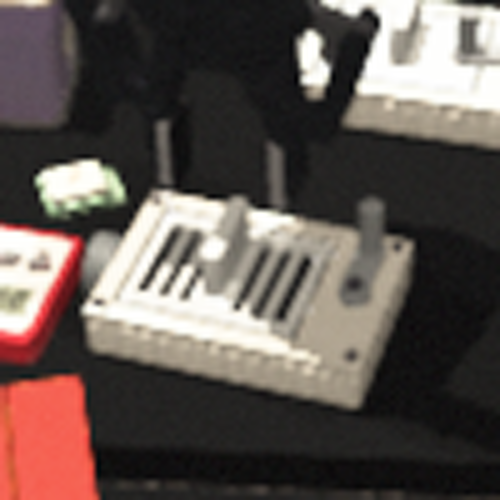

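The fingers at (165,180) and (277,200) straddle the fin. Now descend and grip.

```bash
python3 -m creep '[[125,0,0,12,0],[125,0,0,26,0],[125,0,0,38,0],[125,0,0,41,0],[125,0,0,41,0],[160,0,0,41,0],[190,0,0,41,0],[220,0,0,41,0],[255,0,0,41,0],[255,0,0,41,0],[255,0,0,41,0],[255,0,0,41,0]]' 40; python3 -m creep '[[255,0,0,0,0],[255,0,0,-2,0],[255,0,0,-5,0],[255,0,0,-10,0],[255,0,0,-18,0],[255,0,0,-30,0],[255,0,0,-50,0],[255,0,0,-80,0],[255,0,0,-110,0],[255,0,0,-140,0],[255,0,0,-140,0],[255,0,0,-140,0]]'
python3 - <<'E'
from h import *
b=snap("side","j.png")
cv2.imwrite("pics/j2.png",cv2.resize(b[90:250,180:320],None,fx=3.7,fy=3.7,interpolation=cv2.INTER_CUBIC)[:,:,::-1])
o=ctrl.get_obs()
print(o["tool_pos"],o["q"],totool(np.array([.4779,.0086,.2])-o["tool_pos"]).round(1))
M=Ro.from_rotvec(o["tool_rot"]).as_matrix();print("jaw yaw",np.arctan2(M[1,1],M[0,1]))
E
```

```text
t: 8.77
tool_pos: [0.5878, -0.1965, 0.0373]
tool_rot: [2.474, 1.934, 0.001]
contact_force: [0.6, -1.7, 2.6]
opening: 0.0091
t: 9.77
tool_pos: [0.5882, -0.1967, 0.1802]
tool_rot: [2.472, 1.932, 0.004]
contact_force: [-0.5, 0.1, -0.7]
opening: 0.0089
[ 0.58697439 -0.196151    0.17752394] [-4.42640430e-01  7.56087206e-02  1.68001919e+00 -1.08461728e-04
  1.38493397e+00 -1.98540386e-01] [ 172.3 -155.3  -22.7]
jaw yaw -0.24407990305400462
```

View pics/j2.png

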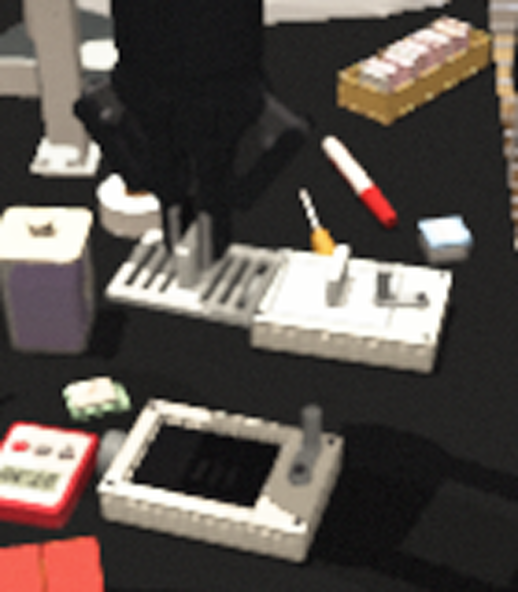

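The slotted panel is lifted level, with the fin gripped at (190,250) in j2. Its box is empty and the plain cover untouched. I carry it to the tray.

```bash
python3 -m creep '[[255,8,-8,-20,-0.04],[255,26,-24,-20,-0.1],[255,50,-46,-20,-0.16],[255,74,-68,-20,-0.22],[255,98,-90,-20,-0.28],[255,122,-113,-20,-0.34],[255,144,-134,-20,-0.4],[255,158,-147,-20,-0.44],[255,164,-153,-20,-0.44],[255,164,-153,-20,-0.44],[255,164,-153,-20,-0.44],[255,164,-153,-20,-0.44]]'
python3 - <<'E'
from h import *
b=snap("side","k.png")
cv2.imwrite("pics/k2.png",cv2.resize(b[150:384,150:400],None,fx=2.4,fy=2.4,interpolation=cv2.INTER_CUBIC)[:,:,::-1])
o=ctrl.get_obs()
print(o["opening"],totool(np.array([.478,0.0,.0165])-o["tool_pos"]).round(1))
M=Ro.from_rotvec(o["tool_rot"]).as_matrix();print("jaw yaw",np.arctan2(M[1,1],M[0,1]))
E
```

```text
t: 10.82
tool_pos: [0.4784, -0.0009, 0.1959]
tool_rot: [-1.995, -2.426, 0.001]
contact_force: [0.3, 0.7, -1.2]
opening: 0.0088
0.00920907211864463 [  1.1  -0.2 179.5]
jaw yaw 0.19425445632458566
```

View pics/k2.png

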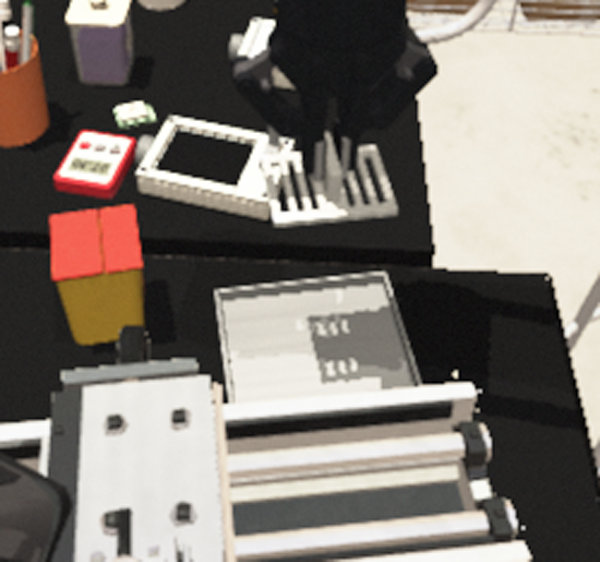

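The panel hangs level above the tray (tray centre at about (310,340) in k2), clear of the rails. I lower it in stages.

```bash
python3 -m creep '[[255,1,0,10,0],[255,1,0,30,0],[255,1,0,55,0],[255,1,0,85,0],[255,1,0,112,0],[255,1,0,135,0],[255,1,0,150,0],[255,1,0,160,0],[255,1,0,166,0],[255,1,0,168,0],[255,1,0,168,0],[255,1,0,168,0]]'
python3 -m creep '[[255,0,0,2,0],[255,0,0,4,0],[255,0,0,6,0],[255,0,0,8,0],[255,0,0,8,0],[255,0,0,8,0]]'
```

```text
t: 11.87
tool_pos: [0.479, 0.0007, 0.0293]
tool_rot: [1.993, 2.427, 0.002]
contact_force: [-0.2, 0.9, -0.8]
opening: 0.0093
t: 12.37
tool_pos: [0.4778, 0.001, 0.0201]
tool_rot: [-1.993, -2.428, 0.0]
contact_force: [1.4, -0.2, -0.1]
opening: 0.0091
```

```bash
python3 -m creep '[[255,0,0,1,0],[255,0,0,2,0],[255,0,0,3,0],[255,0,0,3,0],[255,0,0,3,0]]'; python3 -m creep '[[255,0,0,0.5,0],[255,0,0,1,0],[255,0,0,1,0],[255,0,0,1,0]]'
```

```text
t: 12.78
tool_pos: [0.4779, 0.001, 0.0172]
tool_rot: [-1.993, -2.428, 0.0]
contact_force: [0.0, -0.5, -0.3]
opening: 0.0092
t: 13.12
tool_pos: [0.4779, 0.001, 0.0163]
tool_rot: [-1.993, -2.428, 0.0]
contact_force: [1.2, 0.6, 0.1]
opening: 0.0093
```

```bash
python3 -m creep '[[255,0,0,0.5,0],[255,0,0,1,0],[255,0,0,1,0],[255,0,0,1,0]]'; python3 -m creep '[[255,0,0,0.5,0],[255,0,0,1,0],[255,0,0,1,0],[255,0,0,1,0]]'
```

```text
t: 13.45
tool_pos: [0.478, 0.001, 0.0162]
tool_rot: [-1.993, -2.428, 0.001]
contact_force: [-4.3, -0.2, 8.2]
opening: 0.009
t: 13.78
tool_pos: [0.4781, 0.001, 0.0162]
tool_rot: [-1.992, -2.427, 0.002]
contact_force: [-8.1, 1.3, 14.2]
opening: 0.009
```

The panel touches the floor at TCP z = 16.2 mm, as predicted. I relax the push, release and rise.

```bash
python3 -m creep '[[255,0,0,-1,0],[255,0,0,-1.5,0],[230,0,0,-1.5,0],[215,0,0,-1.5,0],[195,0,0,-1.5,0],[165,0,0,-1.5,0],[140,0,0,-1.5,0],[140,0,0,-1.5,0],[140,0,0,-6,0],[140,0,0,-15,0],[140,0,0,-30,0],[140,0,0,-50,0]]'; python3 -m creep '[[140,0,0,-40,0],[140,0,0,-80,0],[140,0,0,-120,0],[140,0,0,-160,0],[140,30,0,-180,0],[140,30,0,-180,0],[140,30,0,-180,0],[140,30,0,-180,0]]'
python3 - <<'E'
from h import *
a=snap("top","l.png");b=snap("side","m.png")
f=lambda im,x,y,w,h,s:cv2.resize(im[y:y+h,x:x+w],None,fx=s,fy=s,interpolation=cv2.INTER_CUBIC)
cv2.imwrite("pics/lm.png",np.hstack([f(a,130,130,200,240,2),f(b,190,130,160,192,2.5)])[:,:,::-1])
for cam in("top","side"):
  for l in("filter_panel","plain_panel"):
    for d in ctrl.outline_of(cam,l)[:2]:print(cam,l,round(d["conf"],2),d["rect"])
E
```

```text
t: 14.78
tool_pos: [0.4769, 0.0011, 0.0642]
tool_rot: [-1.992, -2.426, 0.002]
contact_force: [0.2, 0.5, 0.7]
opening: 0.0386
t: 15.45
tool_pos: [0.4716, 0.0303, 0.2437]
tool_rot: [-1.992, -2.428, 0.001]
contact_force: [-0.1, 0.3, -0.8]
opening: 0.0386
top plain_panel 0.6 [309.2, 176.8, 31.4, 39.6]
side filter_panel 0.6 [259.0, 272.9, 47.0, 36.5]
```

View pics/lm.png

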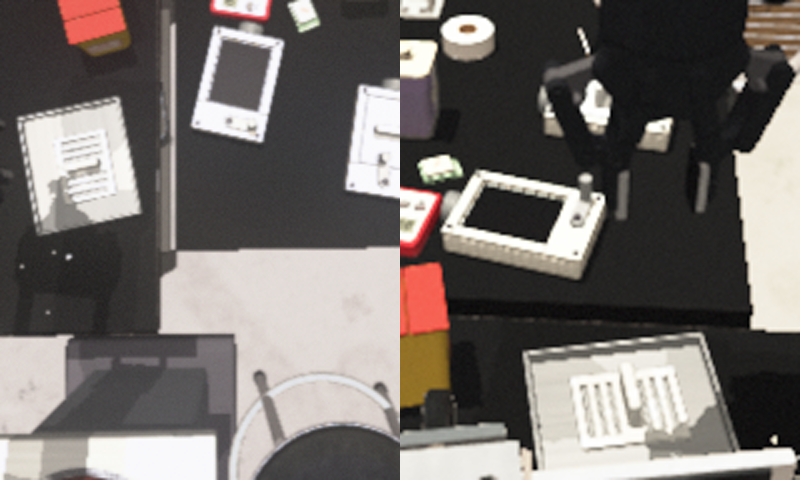

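```bash
python3 -c "
from station import ctrl
print(ctrl.finish_job(),ctrl.get_obs()['t'])"
```

```text
the job is handed in; nothing more can be done
the job is handed in; nothing more can be done
```

The slotted panel is out of its box and lying flat, grip up, in the steel tray. I handed the job in at about 15.7 s on the robot clock.

- **Tab:** I straddled its post and swung it clockwise by an estimated 1.4–1.6 rad, past the 1.15 rad needed. The later pictures show it clear of the recess.
- **Panel:** I gripped it by the fin and lifted it level. I lowered it until it touched the tray floor at a TCP height of 16.2 mm (16.5 mm predicted), then released it. The highest contact force reading during the lowering was about 16 N.
- **Last pictures:** Both views show the panel in the tray, its box empty, and the plain cover still in its own box. The gripper was clear, at about z = 0.24 m.

Some of the last checks disagreed:
- **Panel detection:** The network found the slotted panel only in the side view (confidence 0.6) and missed it in the top view, where I could see it in the tray.
- **Plain cover detection:** The network found it only in the top view (confidence 0.6), because the gripper partly hid it from the side.
- **Arm missing from the top picture:** The arm did not show in the last top picture, although its shadow did. I did not look into why.

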